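# Unlock a filler cap of unknown hand and hold it off the neck

### The job

Open the filler of the small hydraulic tank: its round cap has a quarter-turn lock that may be left- or right-handed, so try both ways to find which one loosens it, turn it until it is unlocked, and lift it straight up off the neck. Finish while still holding the cap in the gripper, level and still, about 10 cm straight above its closed position. Leave the oil filter, the wrench and the yellow bin beside the tank where they are.

Things in the scene. Friction and masses are not known exactly. Their poses are not given: they have to be found in the camera images.
- cap: Round steel filler cap, 56 mm diameter, 36 mm tall, ribbed side, 0.24 to 0.36 kg. One raised radial rib (3 mm high) on its flat top shows how far it has turned. Origin: centre of its lower rim; z up the axis, x from the axis towards the rib. It starts closed and locked on the neck, lower rim 1 mm above the tank's top face, x within 4 degrees of the tank's x.
- cap_top (a point): Centre of the cap's flat top, 36 mm above its lower rim. The right turning direction (clockwise or counterclockwise from above) changes from start to start and cannot be seen. Wrong way: a stop about 8 degrees from the tank's x. Right way: turns freely to a stop about 70 degrees from the tank's x, and from 52 degrees to that stop it is unlocked and lifts straight up.
- neck (a point): Point on the cap's axis at the level of the tank's top face, 90 mm above the work surface, 55 mm to the tank's +y side. The fixed neck (44 mm diameter) stands 29 mm up from here inside the cap, its flange catching two lugs in the cap until unlocked. At a stop, fingers gripping with 30 to 50 N slip round the cap harmlessly; that grip also turns and lifts it.
- tank: Fixed grey tank, aluminium top plate 190 (x) by 300 (y) mm, its top face 90 mm above the work surface. Origin: centre of its underside; z up. On the face, 55 mm to its -y side (110 mm from the cap's axis), stands a fixed square dark steel blanking cover, 58 by 58 mm, 38 mm tall with its four bolts, that does not open. Bolt heads 4 mm high line the plate's edges.
- filter: Bystander: white round oil filter standing on the work surface at the tank's -y end, 76 mm diameter, 125 mm tall. Origin: centre of its underside.
- wrench: Bystander: steel wrench, 180 mm long, lying on the work surface at the tank's +y end. Origin: centre of its underside; x along its length.
- bin: Bystander: yellow open bin of fittings, 120 by 100 mm, 60 mm tall, on the work surface beyond the tank (its +x side). Origin: centre of its underside.
Not all that is in view belongs to the job. There is more than one size of the cap; the one meant has the size given above.

How it is judged:
On the way, in this order (a step that is already met when the one before it is completed fails the run):
1. the cap is turned more than 46 degrees from the tank's x while still seated on the neck (angle between the x axis of cap and the x axis of tank, either way round above 0.8 rad and z of cap in the frame of neck below 0.012 m and horizontal distance between cap and neck below 0.006 m), for 0.05 s.
2. the cap is lifted clear of the neck in the fingers (z of cap in the frame of neck above 0.035 m and contact force between cap and the fingers above 1 N), for 0.1 s.
At the end, for the whole second after the job is handed in: The fingers hold the cap (more than 1 N) with its lower rim 6 to 17 cm above the tank's top face, its axis within 4 cm of the neck's, tilted less than 14 degrees, slower than 3 cm/s and 0.3 rad/s, touching nothing of the tank (z of cap in the frame of neck between 0.06 and 0.17 m and horizontal distance between cap and neck below 0.04 m and angle between cap's own z axis and vertical below 0.25 rad and contact force between cap and the fingers above 1 N and contact force between cap and tank below 0.1 N and linear speed of cap below 0.03 m/s and angular speed of cap below 0.3 rad/s); the arm keeps its last pose, push and grip.
It fails at once if the oil filter is moved more than 3 cm (distance of filter from where it was at the start of the episode above 0.03 m).
It fails at once if the wrench is moved more than 3 cm (distance of wrench from where it was at the start of the episode above 0.03 m).
It fails at once if the bin is moved more than 3 cm (distance of bin from where it was at the start of the episode above 0.03 m).
It also fails if it takes over 45 s, if anything falls off the work surface, if the arm or the gripper's body presses on something with over 40 N, if the wrist force passes 120 N, or if a joint passes its speed limit or range.

### The arm

A 6-joint arm with a two-finger parallel gripper is mounted at the origin on the work surface. World frame = base frame: x ahead of the robot, y to its left, z up, the work surface at z = 0. Lengths are in m, angles in rad, forces in N, time in s.
With the tool pointing down it reaches from about 0.375 to 0.75 m from the base axis. Payload 9 kg.
Tool frame: the origin (TCP) lies between the finger pads; the fingertips stand 22 mm ahead of it and the grasp point (between the pads) lies 3 mm ahead of it (bot.nose_length is the distance from the TCP to the fingertips, in m); z points along the fingers, y is the line along which they close (so a half turn about z gives the same grasp; the last joint's range is limited). The gripper opens to 85 mm and grips with 20 to 120 N. Pads are 22 mm wide; open, the fingers measure 114 mm over their backs; the gripper's body (76 mm by 85 mm) begins 54 mm behind the grasp point. The pads swing forward as they close: fully open they stand 13 mm farther back than shut.
Start: joints at [-1.5, 0.104, 0.097, 1.564, 0, 1.353], TCP at [0.171, -0.575, 0.253] pointing down, gripper open.
Joint ranges: [-2.99, 2.99], [-0.84, 1.86], [-1.1, 1.16], [-1.84, 2.11], [-1.51, 1.56], [-3.14, 3.14]. Speed limits (rad/s): [2.22, 2.22, 2.57, 3.14, 3.14, 3.14].

### API

Orientations are given as a rotation vector (axis times angle).
In Python, from station import bot, get_image, calibration, order, nets gives the robot as it stands. The module is installed in compiled form; this text tells all that it offers.
- The arm moves only by the tool step_arm, never from a script. Its argument "deltas" is a list of rows, each a list of 5 numbers: the opening, from 0 (shut) to 1 (fully open), then the shift along the tool's x, y, z in m, then the turn about the tool's z in degrees. A call has 1 to 12 rows; each row is the pose to reach, as a shift and turn from the pose commanded when the call began, along the tool's axes at that moment; what a row does not reach only later rows make up. A row lasts 1/12 s, in which the tool goes at most 41.7 mm and 7.16 degrees, less where a joint would pass 70% of its speed; a pose out of reach is approached as far as the arm can. A call with a gripper value outside its range is refused whole. The fingers move at their own pace and stop on an object; "squeeze" is the grip in N (left out, the last holds). Time passes only in rows, so rows that repeat a pose let the fingers close. It gives the time, the measured TCP pose, the force, the opening and the grip force at its end, in the units of the state.
- bot.state(): the state, without advancing time (a new reading comes with each control period).
- get_image(name): name is "side" or "top"; returns (picture, depth): 400x640x3 uint8, red, green, blue; 400x640 float32, m along the optical axis (not along the pixel's ray), 0 where there is no reading.
- calibration(name): a dict with "camera_matrix" (3x3 intrinsics, pixels), "camera_from_world" (4x4, takes a point from world to camera coordinates). Camera axes: x right, y down, z forward; pixel columns grow to the right and rows downward; lengths in m; the calibration is good to about 2 mm. A picture is of the moment at which its call begins. calibration takes no time and is no camera call.
- order.hand_in(): hands the job in; it is judged then, once.
Trained networks look in the newest picture that a camera, given by its name, has taken for a name from the list of things; names that differ only in an ending like _2 or _b are one class to them, and where a whole thing is asked for, a point or a joint stands for the part that bears it (a point fixed in the world has none). Each returns a list of dicts, best first, with "conf" (0 to 1); they miss things now and then, are a little off and sometimes report something else, mostly with a low value. They report only what shows in the picture. A call takes as long as a camera call. They do not tell look-alikes from the thing itself.
- nets.recognise(target, camera): "at" ([column, row] in pixels, amid what is visible of it).
The state is a dict: "clock": time; "qpos": joint angles; "qvel": joint speeds; "effort": joint torques, N m; "tcp_pos": TCP position; "tool_rot": TCP orientation; "contact_force": force on the tool from outside, world axes, zero at the start; "ft_torque": the same for the moment, N m; "opening": finger opening in m; "grip_force": force on a finger pad.
Only numpy, scipy, OpenCV 4.12 (cv2) and the standard library are available. Lean on these libraries where they do the work, as an engineer would, in place of code of your own. Each camera call takes 0.05 s, during which the arm holds its last target. There are 200 camera calls.

## Working session

There is one attempt and no reset: what is moved stays moved. The work goes in short steps, Python scripts to look and compute and a tool call to move; the robot and the scene stay as the last step left them, time stands still between calls to the robot, and variables do not carry over. Pictures are saved under pics/ and viewed, at most 10 in all, crops included, and the job is handed in when it is done.

Besides the shell and the picture viewer there is one more tool, called after "Call:" by a JSON object that holds its "api" and its "payload", one argument or row to a line. step_arm: Moves the arm, as the interface text tells. Its arguments: {"type":"object","properties":{"deltas":{"type":"array","items":{"type":"array","items":{"type":"number"}}},"squeeze":{"type":"number"}},"required":["deltas"]}

```bash
mkdir -p pics; cat > h.py <<'E'
import numpy as np, cv2
from station import bot,get_image,calibration,order,nets
def world(cam,depth):
    c=calibration(cam);K=np.array(c["camera_matrix"]);T=np.linalg.inv(np.array(c["camera_from_world"]))
    v,u=np.mgrid[0:400,0:640]
    P=np.stack([(u-K[0,2])/K[0,0]*depth,(v-K[1,2])/K[1,1]*depth,depth],-1)
    return P@T[:3,:3].T+T[:3,3]
E
python3 - <<'E'
from h import *
for cam in("top","side"):
    p,d=get_image(cam);cv2.imwrite(f"pics/{cam}0.png",p[:,:,::-1]);W=world(cam,d)
    for t in("cap","tank","filter"):
        for r in nets.recognise(t,cam)[:3]:
            u,v=map(int,np.round(r["at"]));print(cam,t,round(r["conf"],2),(u,v),W[v,u].round(3))
s=bot.state();print(s["tcp_pos"],s["tool_rot"],s["opening"],s["clock"])
E
```

```text
top cap 0.96 (285, 220) [0.541 0.19  0.053]
top cap 0.84 (409, 298) [ 0.348 -0.108  0.05 ]
top cap 0.61 (346, 146) [0.742 0.033 0.001]
top tank 0.56 (420, 190) [ 0.603 -0.14   0.089]
top filter 0.85 (494, 153) [ 0.683 -0.311  0.119]
top filter 0.65 (402, 208) [ 0.555 -0.089  0.126]
side cap 0.73 (360, 164) [ 0.548 -0.07   0.117]
side cap 0.7 (330, 266) [0.54  0.226 0.048]
side cap 0.6 (448, 205) [ 0.339 -0.08   0.037]
side tank 0.89 (347, 176) [ 0.574 -0.053  0.091]
side filter 0.58 (326, 122) [ 0.693 -0.308  0.107]
[ 0.17087183 -0.57511454  0.25318414] [-3.10874275e+00 -4.52000513e-01  1.42249074e-05] 0.08540861391063047 0.4
```

View pics/top0.png

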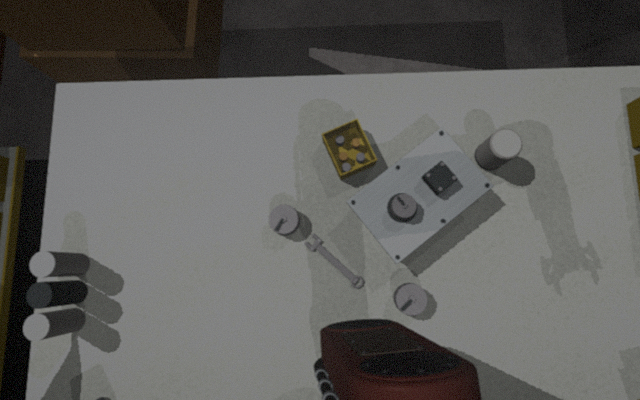

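View pics/side0.png

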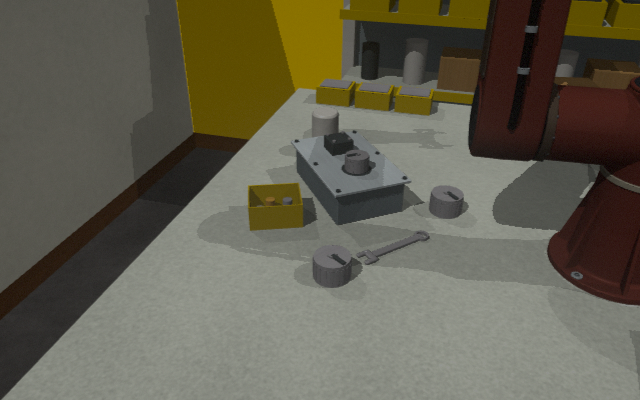

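Top view: the closed cap sits on the tank at about (403,207), with the square cover at (439,178), filter at (498,148), bin at (348,148) and wrench at (335,262). The caps at (285,220) and (410,298) are loose decoys on the table. The side view agrees, with the cap at (357,160).

```bash
python3 - <<'E'
from h import *
from scipy.spatial.transform import Rotation as R
for cam,(u0,v0) in(("top",(403,207)),("side",(357,160))):
    p,d=get_image(cam);W=world(cam,d)
    v,u=np.mgrid[0:400,0:640];near=np.hypot(u-u0,v-v0)
    m=(near<22)&(W[...,2]>.12)&(W[...,2]<.14)
    Q=W[m];print(cam,m.sum(),"z",np.percentile(Q[:,2],[5,50,95]).round(4))
    c,r=cv2.minEnclosingCircle(Q[:,:2].astype(np.float32));print("cap circ",c,r,"median",np.median(Q[:,:2],0), "mid",(Q[:,:2].max(0)+Q[:,:2].min(0))/2)
    m=(near<130)&(abs(W[...,2]-.09)<.006)&(np.hypot(W[...,0]-.57,W[...,1]+.12)<.25)
    print("plate",m.sum(),np.median(W[m][:,2]),cv2.minAreaRect(W[m][:,:2].astype(np.float32)))
    k=p[v0-40:v0+40,u0-45:u0+45,::-1];cv2.imwrite(f"pics/{cam}c.png",cv2.resize(k,None,fx=7,fy=7,interpolation=cv2.INTER_CUBIC))
s=bot.state();print(R.from_rotvec(s["tool_rot"]).as_matrix().round(3),s["qpos"])
E
```

```text
top 468 z [0.1238 0.1273 0.1305]
cap circ (0.5618172287940979, -0.09340576827526093) 0.028580591082572937 median [ 0.56091994 -0.09298659] mid [ 0.56134313 -0.09249175]
plate 8669 0.09012928064422909 ((0.6142476201057434, -0.16222304105758667), (0.1903020590543747, 0.36315348744392395), 37.246543884277344)
side 304 z [0.1206 0.1276 0.1307]
cap circ (0.5692753195762634, -0.12697002291679382) 0.06546404957771301 median [ 0.5614183  -0.08698695] mid [ 0.57152243 -0.125452  ]
plate 3671 0.09099037077053929 ((0.6138782501220703, -0.16468530893325806), (0.19263692200183868, 0.37463274598121643), 37.089874267578125)
[[ 0.959  0.285  0.   ]
 [ 0.285 -0.959 -0.   ]
 [-0.     0.    -1.   ]] [-1.49970202e+00  1.04115832e-01  9.72842691e-02  1.56390755e+00
  7.25125651e-06  1.35309328e+00]
```

View pics/topc.png

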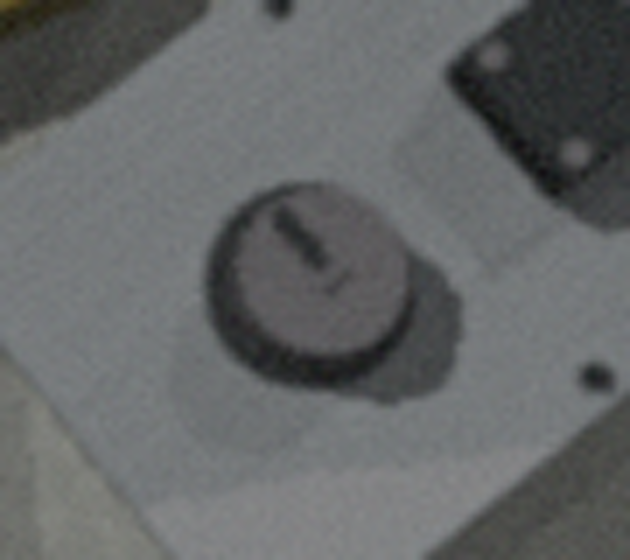

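Only the top view isolates the cap: its centre is at (0.561,-0.093) and its top at z≈0.127. The tank's x axis is at about 37°, and the rib points the same way.

Call:
{"api": "step_arm", "payload": {
  "deltas": [
    [1, 0.5114, -0.3511, 0, -60],
    [1, 0.5114, -0.3511, 0, -60],
    [1, 0.5114, -0.3511, 0, -60],
    [1, 0.5114, -0.3511, 0, -60],
    [1, 0.5114, -0.3511, 0, -60],
    [1, 0.5114, -0.3511, 0, -60],
    [1, 0.5114, -0.3511, 0, -60],
    [1, 0.5114, -0.3511, 0, -60],
    [1, 0.5114, -0.3511, 0, -60],
    [1, 0.5114, -0.3511, 0, -60],
    [1, 0.5114, -0.3511, 0, -60],
    [1, 0.5114, -0.3511, 0, -60]
  ],
  "squeeze": 40
}}

```text
clock: 1.5
tcp_pos: [0.4864, -0.1846, 0.2536]
tool_rot: [2.466, 1.945, 0.0]
contact_force: [0.5, -0.7, -0.2]
opening: 0.0854
grip_force: 0.0
```

```bash
cat >> h.py <<'E'
from scipy.spatial.transform import Rotation as R
def goto(t):
    s=bot.state();M=R.from_rotvec(s["tool_rot"]).as_matrix()
    print("clk",s["clock"],"tcp",np.round(s["tcp_pos"],4),"yaw",np.degrees(np.arctan2(M[1,0],M[0,0])).round(2),"q",np.round(s["qpos"],2),"F",np.round(s["contact_force"],1),"M",np.round(s["ft_torque"],2),"open",round(s["opening"],4),"tool delta",(M.T@(np.array(t)-s["tcp_pos"])).round(4))
E
python3 -c "
from h import *
goto([.561,-.093,.2])"
```

```text
clk 1.5 tcp [ 0.4864 -0.1846  0.2536] yaw 76.55 q [-0.61 -0.14 -0.14  1.57 -0.    1.19] F [ 0.5 -0.7 -0.2] M [-0.08 -0.05 -0.  ] open 0.0854 tool delta [0.1065 0.0511 0.0536]
```

Call:
{"api": "step_arm", "payload": {
  "deltas": [
    [1, 0.1065, 0.0511, 0.03, 0],
    [1, 0.1065, 0.0511, 0.03, 0],
    [1, 0.1065, 0.0511, 0.03, 0],
    [1, 0.1065, 0.0511, 0.03, 0],
    [1, 0.1065, 0.0511, 0.03, 0],
    [1, 0.1065, 0.0511, 0.03, 0]
  ]
}}

```text
clock: 2.0
tcp_pos: [0.5597, -0.0949, 0.2234]
tool_rot: [2.466, 1.947, -0.001]
contact_force: [-1.1, -0.2, -0.3]
opening: 0.0856
grip_force: 0.0
```

```bash
python3 -c "
from h import *
goto([.561,-.093,.119])
p,d=get_image('top');W=world('top',d)
g=[cv2.resize(p[150:260,340:470,::-1],None,fx=3,fy=3)]
p,d=get_image('side');g.append(cv2.resize(p[85:195,295:425,::-1],None,fx=3,fy=3))
cv2.imwrite('pics/a.png',np.hstack(g))"
```

```text
clk 2.0 tcp [ 0.5597 -0.0949  0.2234] yaw 76.58 q [-0.4   0.   -0.06  1.51 -0.    1.41] F [-1.1 -0.2 -0.3] M [0.01 0.01 0.03] open 0.0856 tool delta [0.0022 0.0008 0.1044]
```

View pics/a.png

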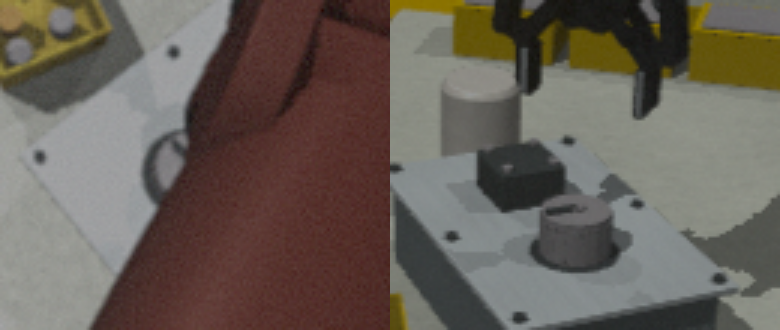

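The side view shows the fingers open above the cap, with nothing between. I'll go down and close.

Call:
{"api": "step_arm", "payload": {
  "deltas": [
    [1, 0.002, 0.001, 0.03, 0],
    [1, 0.002, 0.001, 0.06, 0],
    [1, 0.002, 0.001, 0.085, 0],
    [1, 0.002, 0.001, 0.104, 0],
    [1, 0.002, 0.001, 0.104, 0],
    [1, 0.002, 0.001, 0.104, 0]
  ]
}}

```text
clock: 2.6
tcp_pos: [0.5606, -0.094, 0.1194]
tool_rot: [-2.467, -1.943, 0.001]
contact_force: [0.3, -0.4, 0.9]
opening: 0.0852
grip_force: 0.0
```

```bash
python3 -c "
from h import *
goto([.561,-.093,.119])
p,d=get_image('side');cv2.imwrite('pics/b.png',cv2.resize(p[85:195,295:425,::-1],None,fx=4,fy=4))"
```

```text
clk 2.6 tcp [ 0.5606 -0.094   0.1194] yaw 76.45 q [-0.4   0.03 -0.23  1.32 -0.    1.41] F [ 0.3 -0.4  0.9] M [-0.01 -0.01 -0.01] open 0.0852 tool delta [0.0011 0.0002 0.0004]
```

View pics/b.png

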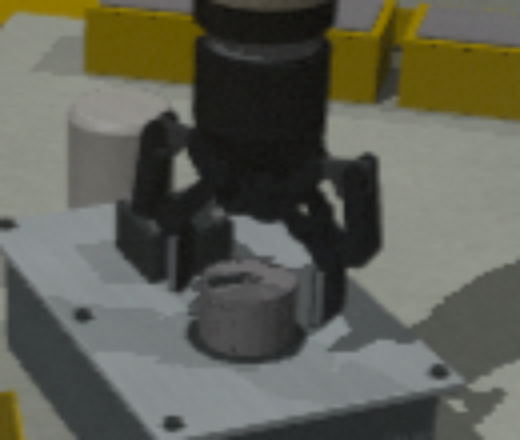

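The fingers straddle the cap, with the tips at crop positions (175,285) and (315,325) and the cap at (247,300), so it is centred. I'll close at 40 N.

Call:
{"api": "step_arm", "payload": {
  "deltas": [
    [0, 0, 0, 0, 0],
    [0, 0, 0, 0, 0],
    [0, 0, 0, 0, 0],
    [0, 0, 0, 0, 0],
    [0, 0, 0, 0, 0],
    [0, 0, 0, 0, 0],
    [0, 0, 0, 0, 0],
    [0, 0, 0, 0, 0]
  ],
  "squeeze": 40
}}

```text
clock: 3.32
tcp_pos: [0.5623, -0.0937, 0.1212]
tool_rot: [2.464, 1.944, 0.002]
contact_force: [0.2, -0.4, 5.7]
opening: 0.055
grip_force: 41.7
```

Call:
{"api": "step_arm", "payload": {
  "deltas": [
    [0, 0, 0, 0, 4],
    [0, 0, 0, 0, 8],
    [0, 0, 0, 0, 12],
    [0, 0, 0, 0, 16],
    [0, 0, 0, 0, 16]
  ]
}}

```text
clock: 3.73
tcp_pos: [0.5626, -0.0933, 0.1212]
tool_rot: [2.714, 1.578, 0.004]
contact_force: [1.2, 1.1, 7.3]
opening: 0.0549
grip_force: 41.8
```

```bash
python3 -c "
from h import *
goto([.561,-.093,.119])"
```

```text
clk 3.7333 tcp [ 0.5626 -0.0933  0.1212] yaw 60.37 q [-0.39  0.03 -0.22  1.32  0.    1.69] F [1.2 1.1 7.3] M [ 0.2  -0.22 -0.08] open 0.0549 tool delta [-0.0005 -0.0016  0.0022]
```

The cap turned 16° clockwise with almost no moment (-0.08 Nm), so this looks like the free direction. I'll keep turning.

Call:
{"api": "step_arm", "payload": {
  "deltas": [
    [0, 0, 0, 0, 5],
    [0, 0, 0, 0, 10],
    [0, 0, 0, 0, 15],
    [0, 0, 0, 0, 20],
    [0, 0, 0, 0, 25],
    [0, 0, 0, 0, 30],
    [0, 0, 0, 0, 35],
    [0, 0, 0, 0, 40],
    [0, 0, 0, 0, 45],
    [0, 0, 0, 0, 45]
  ]
}}

```text
clock: 4.57
tcp_pos: [0.5628, -0.0937, 0.1212]
tool_rot: [3.111, 0.42, 0.005]
contact_force: [2.5, -0.4, 6.7]
opening: 0.0547
grip_force: 41.9
```

```bash
python3 -c "
from h import *
goto([.561,-.093,.119])
p,d=get_image('side');cv2.imwrite('pics/c.png',cv2.resize(p[115:195,305:405,::-1],None,fx=6,fy=6,interpolation=cv2.INTER_CUBIC))"
```

```text
clk 4.5667 tcp [ 0.5628 -0.0937  0.1212] yaw 15.37 q [-0.39  0.03 -0.22  1.32 -0.    2.48] F [ 2.5 -0.4  6.7] M [-0.22 -0.32  0.03] open 0.0547 tool delta [-0.0016 -0.0011  0.0022]
```

View pics/c.png

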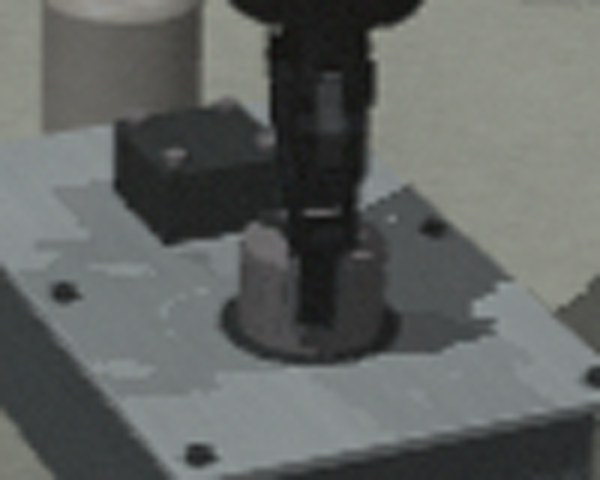

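The finger hides the rib in this view. The turning moment is still near 0 after 61°. Turning on until the stop is felt will confirm that the cap followed.

Call:
{"api": "step_arm", "payload": {
  "deltas": [
    [0, 0, 0, 0, 4],
    [0, 0, 0, 0, 8],
    [0, 0, 0, 0, 12],
    [0, 0, 0, 0, 12],
    [0, 0, 0, 0, 12]
  ]
}}

```text
clock: 5.03
tcp_pos: [0.5618, -0.0941, 0.1211]
tool_rot: [3.137, 0.101, 0.002]
contact_force: [-3.1, -2.8, 7.6]
opening: 0.0549
grip_force: 41.8
```

```bash
python3 -c "
from h import *
goto([.561,-.093,.119])"
```

```text
clk 5.0333 tcp [ 0.5618 -0.0941  0.1211] yaw 3.7 q [-0.39  0.03 -0.22  1.32 -0.    2.68] F [-3.1 -2.8  7.6] M [-0.68  0.61  0.57] open 0.0549 tool delta [-0.0008 -0.0011  0.0021]
```

The moment jumped to 0.57 Nm at about 70°, which is the stop, so the cap is unlocked. I'll back off 4° and lift gently.

Call:
{"api": "step_arm", "payload": {
  "deltas": [
    [0, 0, 0, 0, -4],
    [0, 0, 0, 0, -4],
    [0, 0, 0, -0.004, -4],
    [0, 0, 0, -0.008, -4],
    [0, 0, 0, -0.012, -4],
    [0, 0, 0, -0.016, -4],
    [0, 0, 0, -0.016, -4]
  ]
}}

```text
clock: 5.62
tcp_pos: [0.5616, -0.0933, 0.1362]
tool_rot: [3.134, 0.207, 0.001]
contact_force: [1.3, -1.5, -0.7]
opening: 0.0549
grip_force: 43.8
```

```bash
python3 -c "
from h import *
goto([.561,-.093,.119])
p,d=get_image('side');cv2.imwrite('pics/d.png',cv2.resize(p[100:195,305:405,::-1],None,fx=5,fy=5,interpolation=cv2.INTER_CUBIC))"
```

```text
clk 5.6167 tcp [ 0.5616 -0.0933  0.1362] yaw 7.56 q [-0.39  0.02 -0.2   1.35 -0.    2.62] F [ 1.3 -1.5 -0.7] M [-0.53 -0.33  0.04] open 0.0549 tool delta [-0.0005 -0.0004  0.0172]
```

View pics/d.png

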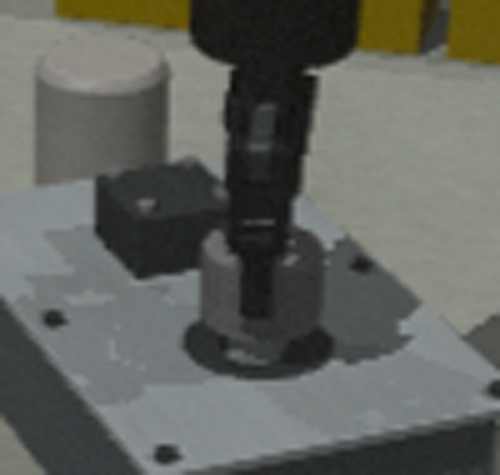

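The cap (crop position (262,290)) has risen level, and the neck now shows beneath it at (255,350). I'll lift to about 10 cm.

Call:
{"api": "step_arm", "payload": {
  "deltas": [
    [0, 0, 0, -0.01, 0],
    [0, 0, 0, -0.02, 0],
    [0, 0, 0, -0.03, 0],
    [0, 0, 0, -0.04, 0],
    [0, 0, 0, -0.05, 0],
    [0, 0, 0, -0.06, 0],
    [0, 0, 0, -0.07, 0],
    [0, 0, 0, -0.078, 0],
    [0, 0, 0, -0.084, 0],
    [0, 0, 0, -0.084, 0],
    [0, 0, 0, -0.084, 0],
    [0, 0, 0, -0.084, 0]
  ]
}}

```text
clock: 6.67
tcp_pos: [0.5611, -0.093, 0.2187]
tool_rot: [-3.134, -0.207, 0.001]
contact_force: [-0.2, -0.6, -3.6]
opening: 0.0546
grip_force: 45.5
```

Call:
{"api": "step_arm", "payload": {
  "deltas": [
    [0, 0, 0, 0, 0],
    [0, 0, 0, 0, 0],
    [0, 0, 0, 0, 0],
    [0, 0, 0, 0, 0],
    [0, 0, 0, 0, 0],
    [0, 0, 0, 0, 0]
  ]
}}

```text
clock: 7.17
tcp_pos: [0.5613, -0.0931, 0.2192]
tool_rot: [3.135, 0.207, -0.0]
contact_force: [0.3, 1.1, -3.2]
opening: 0.0548
grip_force: 45.5
```

```bash
python3 -c "
from h import *
goto([.561,-.093,.219])
p,d=get_image('side');cv2.imwrite('pics/e.png',cv2.resize(p[70:195,290:415,::-1],None,fx=4,fy=4,interpolation=cv2.INTER_CUBIC))"
```

```text
clk 7.1667 tcp [ 0.5613 -0.0931  0.2192] yaw 7.55 q [-0.39  0.01 -0.07  1.5  -0.    2.62] F [ 0.3  1.1 -3.2] M [ 0.01 -0.03 -0.05] open 0.0548 tool delta [-0.0003 -0.0001  0.0002]
```

View pics/e.png

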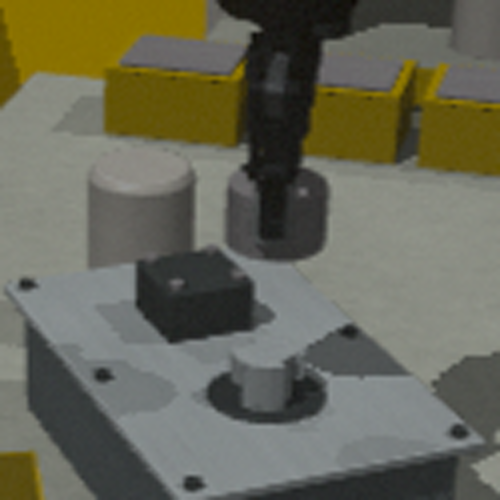

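The cap (crop position (277,212)) is held level about 10 cm above the bare neck at (265,380). The wrist force of -3.2 N matches the cap's weight.

```bash
python3 -c "
from station import order
print(order.hand_in())"
```

```text
the job is handed in; nothing more can be done
None
```

The cap unlocked clockwise, and I lifted it off and handed in with it held level and still about 10 cm above the neck; the filter, wrench and bin were left untouched, and the hand-in returned no verdict.

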